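# Feel pump shaft end float and flag the worn drive

### The arm

A 6-joint arm with a two-finger parallel gripper is mounted at the origin on a cart in front of the work surface, level with it; the furniture and walls round the work are solid. World frame = base frame: x ahead of the robot, y to its left, z up, the work surface at z = 0. Lengths are in m, angles in rad, forces in N, time in s.
With the tool pointing down it reaches from about 0.275 to 0.725 m from the base axis. Payload 15.9 kg.
Tool frame: the origin (TCP) lies between the finger pads; the fingertips stand 14 mm ahead of it and the grasp point (between the pads) lies 5 mm behind it (tip_extent is the distance from the TCP to the fingertips, in m); z points along the fingers, x is the direction in which the jaws open and shut, and the axes are right-handed (so a half turn about z gives the same grasp; the last joint's range is limited). The gripper opens to 85 mm and grips with 20 to 120 N. Pads are 22 mm wide; open, the fingers measure 114 mm over their backs; the gripper's body (76 mm by 85 mm) begins 54 mm behind the grasp point. The pads swing forward as they close: fully open they stand 13 mm farther back than shut.
Start: joints at [-1.18, 0.213, -0.034, 1.323, 0, 1.571], TCP at [0.19, -0.462, 0.245] pointing down, gripper open.
Joint ranges: [-2.98, 2.98], [-0.74, 1.72], [-1.14, 1.35], [-2.1, 2.04], [-1.57, 1.44], [-3.14, 3.14]. Speed limits (rad/s): [1.89, 1.89, 2.39, 2.57, 3.14, 3.14].

### API

Orientations are given as a rotation vector (axis times angle).
In Python, from rig import * gives the robot as it stands. The module is installed in compiled form; this text tells all that it offers.
- The arm moves only by the shell command python3 -m jog 'ROWS' [FORCE]. ROWS is JSON, a list of rows, each a list of 3 entries, a list of its own where there are three numbers: the turn, a rotation vector about the tool's x, y, z in degrees, then the shift along the tool's x, y, z in mm, then the opening, from 0 (shut) to 1 (fully open). A call has exactly 10 rows; each row is the pose to reach, as a shift and turn from the pose commanded when the call began, along the tool's axes at that moment; what a row does not reach only later rows make up. A row lasts 1/10 s, in which the tool goes at most 50 mm and 8.59 degrees, less where a joint would pass 70% of its speed; a pose out of reach is approached as far as the arm can. A call with a gripper value outside its range is refused whole. The fingers move at their own pace and stop on an object; FORCE is the grip in N (left out, the last holds). Time passes only in rows, so rows that repeat a pose let the fingers close, or fill a call up. It gives the time, the measured TCP pose, the force and the opening at its end, in the units of the state.
- get_state(): the state, without advancing time (a new reading comes with each control period).
- get_image(name): name is "side" or "top"; returns (picture, depth): 420x560x3 uint8, red, green, blue; 420x560 float32, m along the optical axis (not along the pixel's ray), 0 where there is no reading.
- camera_info(name): a dict with "K" (3x3 intrinsics, pixels), "T" (4x4, takes a point from camera to world coordinates). Camera axes: x right, y down, z forward; pixel columns grow to the right and rows downward; lengths in m; the calibration is good to about 2 mm. A picture is of the moment at which its call begins. camera_info takes no time and is no camera call.
- finish_job(): hands the job in, once; it reports no verdict.
The state is a dict: "time": time; "q": joint angles; "joint_vel": joint speeds; "tau": joint torques, N m; "tool_pos": TCP position; "orientation": TCP orientation; "contact_force": force on the tool from outside, world axes, zero at the start; "torque": the same for the moment, N m; "gripper_width": finger opening in m.
Only numpy, scipy, OpenCV 4.12 (cv2) and the standard library are available. Lean on these libraries where they do the work, as an engineer would, in place of code of your own. Each camera call takes 0.05 s, during which the arm holds its last target.

### The job

One of the two pump drives has too much end float in its shaft. Take the left-hand shaft first, then the right-hand one: grip its blue hub, pull it out until it meets its stop, then push it fully home against the other stop. Then hang the red service pail by its handle on the hook of the drive whose shaft travelled farther, keeping the pail upright, leaving both shafts fully home and the other things on the bench where they stand.

Things in the scene. Friction and masses are not known exactly. Their poses are not given: they have to be found in the camera images.
- drive_a: one of two pump drives that look the same, fixed: white ribbed motor (80 mm diameter, top 120 mm above the bench) on a grey base plate, shaft and hub pointing to the robot, hook on its left. Origin on the bench under the motor, 130 mm behind the hub's middle when the shaft is home; x points away from the robot along the shaft, y left. Carries hub_a and hook_a.
- drive_b: one of two pump drives that look the same, fixed: white ribbed motor (80 mm diameter, top 120 mm above the bench) on a grey base plate, shaft and hub pointing to the robot, hook on its left. Origin on the bench under the motor, 130 mm behind the hub's middle when the shaft is home; x points away from the robot along the shaft, y left. Carries hub_b and hook_b.
- hub_a (a point): middle of the hub on drive a's shaft, on the shaft axis, 78 mm above the bench; moves with the shaft. Blue ribbed neck, 32 mm diameter, 48 mm long, between dark flanges 44 mm diameter, 6 mm thick; grip the neck across its diameter from above. Site axes: x along the shaft towards the motor, y left, z up. Pull along -x = out, push along +x = home; friction about 2 N, no spring.
- hub_b (a point): middle of the hub on drive b's shaft, on the shaft axis, 78 mm above the bench; moves with the shaft. Blue ribbed neck, 32 mm diameter, 48 mm long, between dark flanges 44 mm diameter, 6 mm thick; grip the neck across its diameter from above. Site axes: x along the shaft towards the motor, y left, z up. Pull along -x = out, push along +x = home; friction about 2 N, no spring.
- shaft_a (a joint): axial position of hub_a's shaft in m: 0 = pushed fully home on its inner stop, growing as it is pulled out towards the robot. The outer stop is at 8 mm in the sound drive and at 24 mm in the worn one; which of the two stands left or right changes, and is to be felt.
- shaft_b (a joint): axial position of hub_b's shaft in m: 0 = pushed fully home on its inner stop, growing as it is pulled out towards the robot. The outer stop is at 8 mm in the sound drive and at 24 mm in the worn one; which of the two stands left or right changes, and is to be felt.
- hook_a (a point): top of the saddle of drive a's steel hook, where a hung handle rests, 149 mm above the bench, 100 mm left of the shaft. A flat strap 14 mm wide, 6 mm thick runs level from its post (58 mm behind the saddle, top 8 mm above it) towards the robot (point -x) to an upturned end, its top 13 mm above the saddle and 30 mm in front of it. Axes: x towards the post, y left, z up.
- hook_b (a point): top of the saddle of drive b's steel hook, where a hung handle rests, 149 mm above the bench, 100 mm left of the shaft. A flat strap 14 mm wide, 6 mm thick runs level from its post (58 mm behind the saddle, top 8 mm above it) towards the robot (point -x) to an upturned end, its top 13 mm above the saddle and 30 mm in front of it. Axes: x towards the post, y left, z up.
- pail_grip (a point): grasp point on the upright black tab over the red pail's handle, 148 mm above the pail's bottom. Tab 10 mm thick along the point's x, 32 mm wide along y, 50 mm tall, its top 16 mm above the point; pinch it across its thickness from above. z is up when the pail stands.
- pail_bar (a point): middle of the underside of the pail's flat steel handle bar (6 mm thick, 14 mm wide, runs along the point's y), 42 mm below pail_grip and 106 mm above the pail's bottom. Between bar and rim is an opening 56 mm high; and 64 mm wide: the hook's end goes through it along the pail's x, then the bar is lowered onto the saddle.
- beaker_50: bystander: small glass beaker with white powder, 56 mm tall, 55 mm wide, at the front right; origin at its bottom.
- wash_bottle: bystander: white squeeze wash bottle, 173 mm tall, 60 mm in diameter, at the back left; origin at its bottom.
- bottle_amber: bystander: amber glass bottle with blue cap, 161 mm tall, 65 mm in diameter, at the back right; origin at its bottom.
- petri: bystander: clear petri dish, 105 mm in diameter, 13 mm high, flat on the bench at the front left; origin at its bottom.
- pail: red service pail standing on the bench at the left; origin at the centre of its bottom. 64 mm diameter at the rim, rim 50 mm high, 164 mm tall over all, about 0.3 kg with the steel shim stack fixed in it; steel handle fixed upright over it.
Not all that is in view belongs to the job. Leave any purple look-alike of the pail alone.

How it is judged:
On the way, in this order (a step that is already met when the one before it is completed fails the run):
1. the left-hand shaft is pulled out to its stop (((y of hub_a in the frame of hub_b above 0 m and value of joint shaft_a above 0.0065 m) or (y of hub_a in the frame of hub_b below 0 m and value of joint shaft_b above 0.0215 m))), for 0.1 s.
2. the left-hand shaft is pushed fully home (((y of hub_a in the frame of hub_b above 0 m and value of joint shaft_a below 0.002 m) or (y of hub_a in the frame of hub_b below 0 m and value of joint shaft_b below 0.002 m))), for 0.1 s.
3. the right-hand shaft is pulled out to its stop (((y of hub_a in the frame of hub_b above 0 m and value of joint shaft_b above 0.0215 m) or (y of hub_a in the frame of hub_b below 0 m and value of joint shaft_a above 0.0065 m))), for 0.1 s.
4. the right-hand shaft is pushed fully home (((y of hub_a in the frame of hub_b above 0 m and value of joint shaft_b below 0.002 m) or (y of hub_a in the frame of hub_b below 0 m and value of joint shaft_a below 0.002 m))), for 0.1 s.
At the end, for the whole second after the job is handed in: The pail hangs still and upright (within 0.25 rad) by its handle bar from the hook of the drive with the larger end float (bar within about 25 mm of the saddle along the hook, resting on it, clear of the bench); both shafts are home (within 3 mm) (x of pail_bar in the frame of hook_b between -0.025 and 0.03 m and y of pail_bar in the frame of hook_b between -0.032 and 0.032 m and z of pail_bar in the frame of hook_b between -0.006 and 0.012 m and contact force between pail and drive_b above 0.5 N and angle between pail_bar's own z axis and vertical below 0.25 rad and linear speed of pail below 0.05 m/s and value of joint each of shaft_a, shaft_b below 0.003 m); the robot touches nothing.
It fails at once if the pail is tipped by more than 0.6 rad (angle between pail_bar's own z axis and vertical above 0.6 rad).
It fails at once if a bystander is moved by more than 30 mm (distance of any of beaker_50, wash_bottle, bottle_amber, petri from where it was at the start of the episode above 0.03 m).
It fails at once if a bystander is tipped over (angle between any of beaker_50, wash_bottle, bottle_amber, petri's own z axis and vertical above 0.4 rad).
It also fails if it takes over 72 s, if anything falls off the work surface, if the arm or the gripper's body presses on something with over 40 N, if the wrist force passes 120 N, or if a joint passes its speed limit or range.

## Working session

There is one attempt and no reset: what is moved stays moved. The work goes in short steps, Python scripts to look and compute and a shell command to move; the robot and the scene stay as the last step left them, time stands still between calls to the robot, and variables do not carry over. Pictures are saved under pics/ and viewed, and the job is handed in when it is done.

```bash
mkdir -p pics
python3 - <<'E'
from rig import *
import cv2,numpy as np
for n in("side","top"):
    p,d=get_image(n); cv2.imwrite(f"pics/{n}0.png",p[:,:,::-1]); np.savez(f"{n}0.npz",p=p,d=d)
    c=camera_info(n); print(n,np.round(c["K"],1),np.round(c["T"],3))
s=get_state();print(s)
E
```

```text
side [[468.7   0.  282.2]
 [  0.  468.7 206.2]
 [  0.    0.    1. ]] [[ 0.999 -0.005  0.052  0.448]
 [-0.05  -0.376  0.925 -1.328]
 [ 0.015 -0.927 -0.375  0.668]
 [ 0.     0.     0.     1.   ]]
top [[531.2   0.  276.4]
 [  0.  531.2 205.7]
 [  0.    0.    1. ]] [[-0.012 -0.981  0.193  0.183]
 [-1.     0.01  -0.012  0.07 ]
 [ 0.01  -0.193 -0.981  1.727]
 [ 0.     0.     0.     1.   ]]
{'time': 0.1, 'q': array([-1.18003980e+00,  2.13292674e-01, -3.49490276e-02,  1.32349094e+00,
       -1.70292092e-05,  1.57077724e+00]), 'joint_vel': array([-5.54025094e-04, -1.01652653e-03,  1.80595167e-03, -1.37457014e-03,
       -8.00057905e-04, -1.96781224e-05]), 'tau': array([ 4.31383989e-03, -6.87243605e+01,  4.87810743e+01,  1.21768465e-02,
        2.24625264e-04,  9.88165070e-07]), 'tool_pos': array([ 0.19033649, -0.46206306,  0.24489155]), 'orientation': array([-2.61003771e+00,  1.74760463e+00,  1.23677621e-03]), 'contact_force': array([ 4.22632716e-02, -1.91974509e-04, -4.49891543e-01]), 'torque': array([ 0.03863091, -0.02802804, -0.0113859 ]), 'gripper_width': 0.0853974370722902}
```

View pics/side0.png

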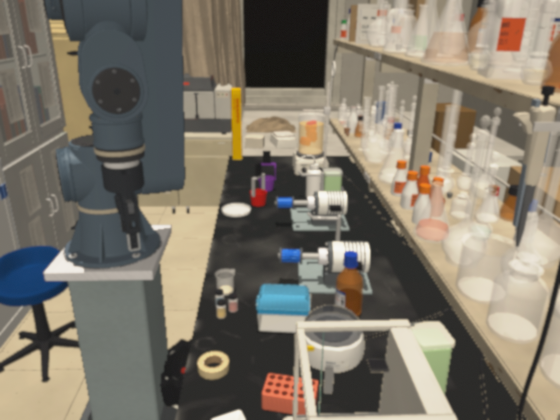

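View pics/top0.png

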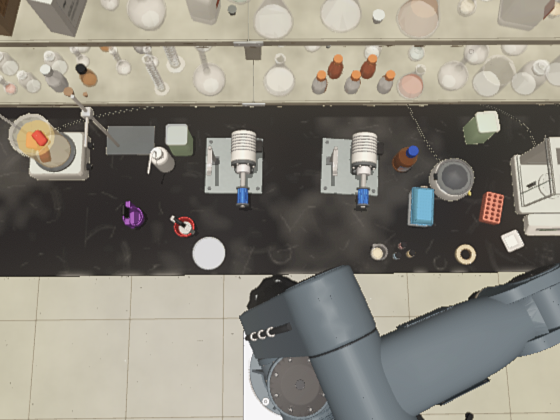

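The top view has x up and y to the left. There are two candidates for the pail: red at top (184,227) and purple at (133,215), so I choose red. The left hub is at (243,197) and the right hub at (363,197). Next I'll check close crops.

Run:
```python
import cv2,numpy as np
t=cv2.imread("pics/top0.png"); s=cv2.imread("pics/side0.png")
a=cv2.resize(t[120:275,110:270],None,fx=5,fy=5,interpolation=cv2.INTER_CUBIC)[:600*2]
cv2.imwrite("pics/c1.png",cv2.resize(t[125:245,190:390],None,fx=4,fy=4,interpolation=cv2.INTER_CUBIC))
cv2.imwrite("pics/c2.png",cv2.resize(t[190:270,110:230],None,fx=6,fy=6,interpolation=cv2.INTER_CUBIC))
cv2.imwrite("pics/c3.png",cv2.resize(s[150:300,215:385],None,fx=4,fy=4,interpolation=cv2.INTER_CUBIC))
```

```text
(no output)
```

View pics/c1.png

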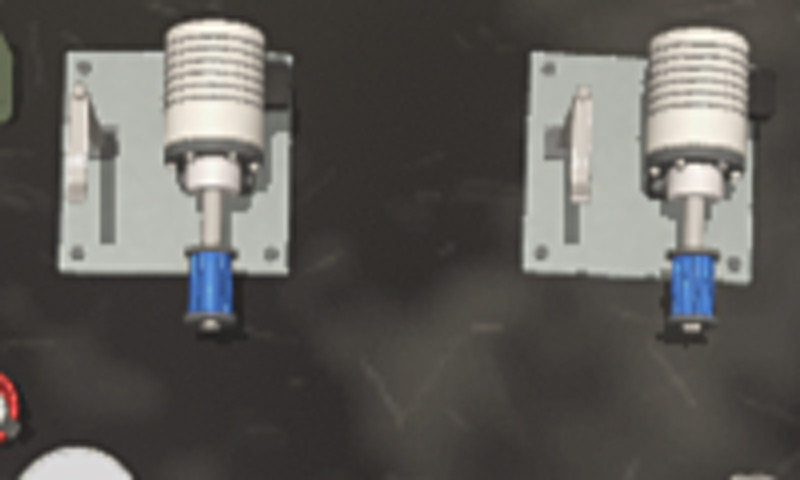

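View pics/c2.png

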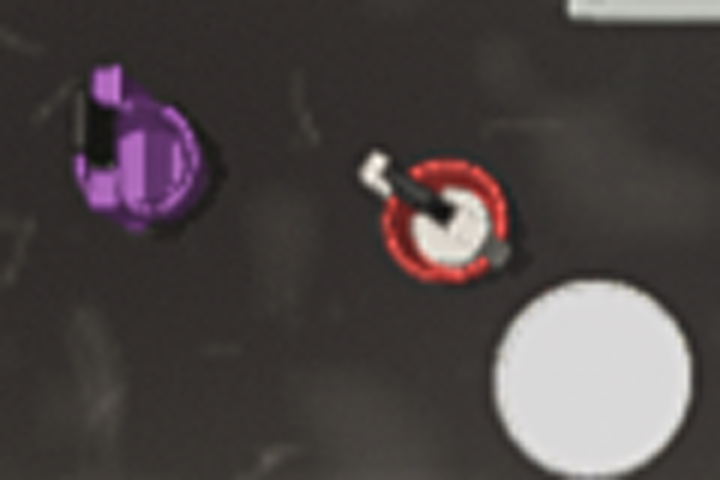

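View pics/c3.png

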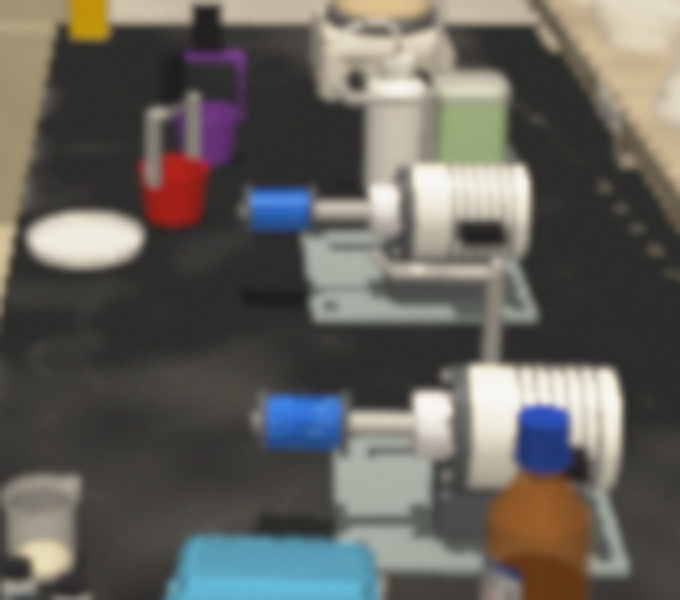

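```bash
cat > h.py <<'E'
import numpy as np,cv2
from rig import *
def ray(cam,u,v,z):
    c=camera_info(cam);K,T=c["K"],c["T"]
    r=T[:3,:3]@np.linalg.inv(K)@[u,v,1]; o=T[:3,3]; return o+r*(z-o[2])/r[2]
def pts(cam,d):
    c=camera_info(cam);K,T=c["K"],c["T"]
    v,u=np.mgrid[:420,:560]; P=np.stack([(u-K[0,2])/K[0,0]*d,(v-K[1,2])/K[1,1]*d,d],-1)
    return P@T[:3,:3].T+T[:3,3]
def proj(cam,p):
    c=camera_info(cam);K,T=c["K"],c["T"]
    q=T[:3,:3].T@(np.asarray(p)-T[:3,3]); q=K@q; return q[:2]/q[2]
E
python3 - <<'E'
from h import *
np.set_printoptions(precision=4,suppress=True)
print("hubL",ray("top",242.9,196.3,.094),"hubR",ray("top",362.9,196.9,.094))
D=np.load("top0.npz");P=pts("top",D["d"]);p=D["p"].astype(int)
hsv=cv2.cvtColor(D["p"],cv2.COLOR_RGB2HSV)
blue=(hsv[...,0]>100)&(hsv[...,0]<125)&(hsv[...,1]>120)
for n,x0 in(("L",225),("R",350)):
    m=np.zeros(blue.shape,bool);m[180:212,x0:x0+30]=blue[180:212,x0:x0+30]
    q=P[m];print(n,m.sum(),q.min(0),q.max(0),q.mean(0))
    # motor white centerline
    mm=np.zeros(blue.shape,bool);mm[128:168,x0:x0+35]=True
    mm&=(P[...,2]>.09)&(P[...,2]<.13)
    q=P[mm];print(" motor",mm.sum(),q.min(0),q.max(0),q.mean(0))
    for xa in np.arange(q[:,0].min(),q[:,0].max(),.015):
        r=q[(q[:,0]>=xa)&(q[:,0]<xa+.015)]; 
        if len(r): print("  ",r[:,0].mean(),(r[:,1].min()+r[:,1].max())/2,r[:,2].max())
# hooks
for n,(u0,u1) in dict(L=(200,220),R=(325,342)).items():
    m=np.zeros(blue.shape,bool);m[140:185,u0:u1]=True;m&=(P[...,2]>.12)&(P[...,2]<.18)
    vv,uu=np.nonzero(m);q=P[m];print("hook",n,len(q))
    for v in range(140,185,2):
        k=vv==v
        if k.any():print("  ",v,uu[k].min(),uu[k].max(),q[k].mean(0))
m=np.zeros(blue.shape,bool);m[210:245,165:205]=True
for lo,hi in((.03,.07),(.09,.118),(.118,.2)):
    k=m&(P[...,2]>lo)&(P[...,2]<hi);vv,uu=np.nonzero(k);q=P[k]
    print("pail",lo,len(q));
    for a,b,c in list(zip(uu,vv,q))[:: max(1,len(q)//25)]:print("  ",a,b,c,p[b,a])
E
```

```text
hubL [0.535 0.155 0.094] hubR [ 0.5295 -0.2226  0.094 ]
L 152 [0.1832 0.0705 0.0001] [0.5633 0.1795 1.7269] [0.5336 0.1566 0.112 ]
 motor 855 [0.6274 0.1035 0.0901] [0.7493 0.1935 0.129 ] [0.6871 0.1532 0.1099]
   0.637106173386844 0.15641047134165043 0.12895706882376068
   0.6499859093688161 0.15480606070189523 0.12736295278151677
   0.6648964313442819 0.15469330633090422 0.12476334949860357
   0.6797782846371084 0.1485183395700282 0.12692723322606647
   0.6951857711016567 0.1516065807720727 0.12469262598106123
   0.7101127491735617 0.14836626854021126 0.12432170887494176
   0.7248546263608778 0.1501194474748897 0.12667128256378635
   0.7388131582087065 0.1533410247274674 0.12495250426277082
   0.7485722684971432 0.1572764346158005 0.10992720982986026
R 142 [ 0.5108 -0.238   0.0779] [ 0.5582 -0.2071  0.1029] [ 0.5343 -0.2222  0.0911]
 motor 825 [ 0.6239 -0.2923  0.0902] [ 0.7383 -0.1932  0.1297] [ 0.6796 -0.2326  0.1105]
   0.6317259905790384 -0.23266742559082662 0.12723077522899717
   0.6466326935993222 -0.23135364576513 0.12383264995815613
   0.6615842374072728 -0.2330354769089958
[... 5014 characters left out ...]
1693] [70 43 42]
   175 222 [0.4506 0.3608 0.1223] [118  71  66]
   178 222 [0.4437 0.3444 0.1636] [54 54 52]
   180 222 [0.4438 0.3387 0.1623] [72 71 68]
   182 222 [0.4436 0.3326 0.1635] [60 43 42]
   177 223 [0.4482 0.3554 0.1181] [57 41 39]
   179 223 [0.4408 0.3415 0.1626] [47 46 44]
   181 223 [0.44   0.3349 0.1669] [48 48 46]
   183 223 [0.4427 0.3317 0.1504] [60 55 52]
   185 223 [0.4475 0.3305 0.1207] [174 168 158]
   180 224 [0.4409 0.3418 0.1434] [44 42 41]
   182 224 [0.4389 0.3338 0.155 ] [26 24 24]
   184 224 [0.4431 0.3321 0.1292] [39 37 35]
   183 225 [0.4383 0.3333 0.1396] [21 21 19]
   184 226 [0.4378 0.3329 0.1235] [55 52 48]
   183 227 [0.4355 0.3367 0.1186] [110 104  98]
```

```bash
cat >> h.py <<'E'
from scipy.spatial.transform import Rotation as Ro
def rel(pos,ang):
    """tool down, tool x at world angle ang deg: shift (mm) and turn (deg) from measured pose"""
    s=get_state();R0=Ro.from_rotvec(s["orientation"])
    a=np.radians(ang);R1=Ro.from_matrix(np.array([[np.cos(a),np.sin(a),0],[np.sin(a),-np.cos(a),0],[0,0,-1]]))
    print("t",s["time"],"pos",np.round(s["tool_pos"],4),"F",np.round(s["contact_force"],1),"w",round(s["gripper_width"],4))
    print("turn",np.round(np.degrees((R0.inv()*R1).as_rotvec()),2),"shift",np.round(1000*R0.inv().apply(np.array(pos)-s["tool_pos"]),1))
E
python3 -c "
from h import *
rel([.36,-.15,.245],10.)
rel([.5345,.1555,.245],88.8)"
```

```text
t 0.1 pos [ 0.1903 -0.4621  0.2449] F [ 0.  -0.  -0.4] w 0.0854
turn [-4.000e-02  5.000e-02 -7.761e+01] shift [-2.239e+02 -2.757e+02  1.000e-01]
t 0.1 pos [ 0.1903 -0.4621  0.2449] F [ 0.  -0.  -0.4] w 0.0854
turn [-7.0000e-02  2.0000e-02 -1.5641e+02] shift [-4.399e+02 -5.535e+02  3.000e-01]
```

```bash
python3 -m jog '[[[0,0,-8],[-22,-28,0],1],[[0,0,-16],[-46,-57,0],1],[[0,0,-24],[-71,-88,0],1],[[0,0,-32],[-96,-120,0],1],[[0,0,-40],[-122,-152,0],1],[[0,0,-48],[-148,-184,0],1],[[0,0,-56],[-174,-216,0],1],[[0,0,-64],[-200,-248,0],1],[[0,0,-72],[-224,-276,0],1],[[0,0,-80],[-248,-306,0],1]]' 40
python3 -c "
from h import *
rel([.5345,.1555,.245],88.8)
rel([.5345,.1555,.14],88.8)"
```

```text
time: 1.1
tool_pos: [0.3791, -0.1148, 0.2452]
orientation: [-3.122, -0.348, 0.0]
contact_force: [0.3, -0.2, -0.5]
gripper_width: 0.0856
t 1.1 pos [ 0.3791 -0.1148  0.2452] F [ 0.3 -0.2 -0.5] w 0.0856
turn [-1.000e-02  1.000e-02 -7.607e+01] shift [ 2.111e+02 -2.295e+02  2.000e-01]
t 1.1 pos [ 0.3791 -0.1148  0.2452] F [ 0.3 -0.2 -0.5] w 0.0856
turn [-1.000e-02  1.000e-02 -7.607e+01] shift [ 211.2 -229.5  105.2]
```

```bash
python3 -m jog '[[[0,0,-8],[23,-25,0],1],[[0,0,-16],[47,-51,0],1],[[0,0,-24],[71,-77,0],1],[[0,0,-32],[95,-103,0],1],[[0,0,-40],[118,-129,0],1],[[0,0,-48],[142,-155,0],1],[[0,0,-56],[166,-180,0],1],[[0,0,-64],[188,-205,0],1],[[0,0,-72],[205,-223,0],1],[[0,0,-76],[211,-229,0],1]]'
python3 -m jog '[[[0,0,0],[0,0,10],1],[[0,0,0],[0,0,30],1],[[0,0,0],[0,0,50],1],[[0,0,0],[0,0,65],1],[[0,0,0],[0,0,75],1],[[0,0,0],[0,0,75],1],[[0,0,0],[0,0,75],1],[[0,0,0],[0,0,75],1],[[0,0,0],[0,0,75],1],[[0,0,0],[0,0,75],1]]'
python3 - <<'E'
from h import *
rel([.5345,.1555,.073],88.8)
p,d=get_image("top");q,d2=get_image("side")
cv2.imwrite("pics/a1.png",np.hstack([cv2.resize(p[150:250,200:300],(400,400)),cv2.resize(q[150:250,240:340],(400,400))])[:,:,::-1])
E
```

```text
time: 2.1
tool_pos: [0.5364, 0.1545, 0.2445]
orientation: [-2.244, -2.198, 0.001]
contact_force: [0.4, -0.6, -0.3]
gripper_width: 0.0855
time: 3.1
tool_pos: [0.5361, 0.1526, 0.1708]
orientation: [2.252, 2.19, 0.001]
contact_force: [-0.0, 0.5, -0.6]
gripper_width: 0.0852
t 3.1 pos [0.5361 0.1526 0.1708] F [-0.   0.5 -0.6] w 0.0852
turn [ 0.04 -0.01 -0.42] shift [ 2.9 -1.8 97.8]
```

View pics/a1.png

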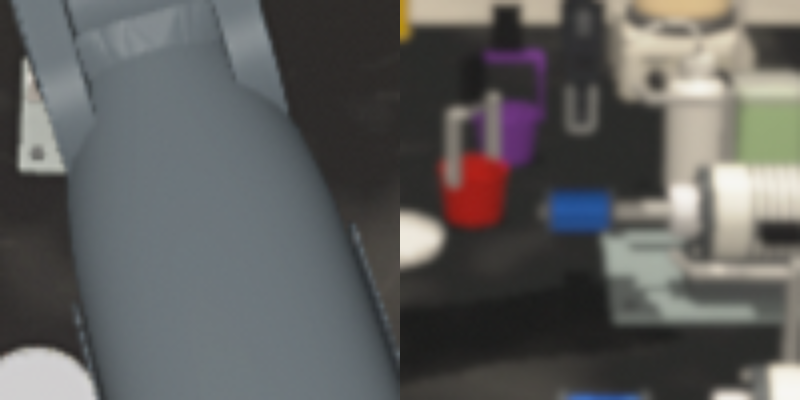

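The fingers (side-crop column 580) stand centred above the blue neck (columns 550–612). I'll descend and close.

```bash
python3 -m jog '[[[0,0,-0.4],[3,-2,25],1],[[0,0,-0.4],[3,-2,50],1],[[0,0,-0.4],[3,-2,75],1],[[0,0,-0.4],[3,-2,90],1],[[0,0,-0.4],[3,-2,97],1],[[0,0,-0.4],[3,-2,97],1],[[0,0,-0.4],[3,-2,97],0.6],[[0,0,-0.4],[3,-2,97],0],[[0,0,-0.4],[3,-2,97],0],[[0,0,-0.4],[3,-2,97],0]]' 40
python3 -m jog '[[[0,0,0],[0,0,0],0],[[0,0,0],[0,0,0],0],[[0,0,0],[0,0,0],0],[[0,0,0],[0,0,0],0],[[0,0,0],[0,0,0],0],[[0,0,0],[0,0,0],0],[[0,0,0],[0,0,0],0],[[0,0,0],[0,0,0],0],[[0,0,0],[0,0,0],0],[[0,0,0],[0,0,0],0]]' 40
```

```text
time: 4.2
tool_pos: [0.5351, 0.1587, 0.0748]
orientation: [-2.241, -2.197, -0.011]
contact_force: [-1.0, 8.0, -3.0]
gripper_width: 0.0306
time: 5.2
tool_pos: [0.5351, 0.1586, 0.0747]
orientation: [-2.241, -2.198, -0.01]
contact_force: [0.9, 21.0, 6.0]
gripper_width: 0.031
```

```bash
python3 -m jog '[[[0,0,0],[3,0,0],0],[[0,0,0],[3,0,0],0],[[0,0,0],[3,-1,0],0],[[0,0,0],[3,-2,0],0],[[0,0,0],[3,-3,0],0],[[0,0,0],[3,-4,0],0],[[0,0,0],[3,-5,0],0],[[0,0,0],[3,-6,0],0],[[0,0,0],[3,-6,0],0],[[0,0,0],[3,-6,0],0]]' 40
```

```text
time: 6.2
tool_pos: [0.5291, 0.159, 0.0747]
orientation: [2.244, 2.197, 0.004]
contact_force: [-0.7, -0.9, 11.2]
gripper_width: 0.0306
```

```bash
python3 -m jog '[[[0,0,0],[0,0,-1],0],[[0,0,0],[0,-1,-1],0],[[0,0,0],[0,-2,-1],0],[[0,0,0],[0,-3,-1],0],[[0,0,0],[0,-4,-1],0],[[0,0,0],[0,-5,-1],0],[[0,0,0],[0,-6,-1],0],[[0,0,0],[0,-6,-1],0],[[0,0,0],[0,-6,-1],0],[[0,0,0],[0,-6,-1],0]]' 40
```

```text
time: 7.2
tool_pos: [0.5222, 0.1591, 0.0747]
orientation: [2.245, 2.198, 0.001]
contact_force: [0.3, 2.1, 6.8]
gripper_width: 0.0308
```

```bash
python3 -m jog '[[[0,0,0],[0,-1,0],0],[[0,0,0],[0,-3,0],0],[[0,0,0],[0,-5,0],0],[[0,0,0],[0,-6,0],0],[[0,0,0],[0,-7,0],0],[[0,0,0],[0,-8,0],0],[[0,0,0],[0,-9,0],0],[[0,0,0],[0,-10,0],0],[[0,0,0],[0,-10,0],0],[[0,0,0],[0,-10,0],0]]' 40
python3 - <<'E'
from h import *
q,d2=get_image("side")
cv2.imwrite("pics/a2.png",cv2.resize(q[150:250,240:340],(600,600))[:,:,::-1])
E
```

```text
time: 8.2
tool_pos: [0.5168, 0.1592, 0.0752]
orientation: [2.241, 2.193, 0.01]
contact_force: [34.8, 0.5, -17.8]
gripper_width: 0.0304
```

View pics/a2.png

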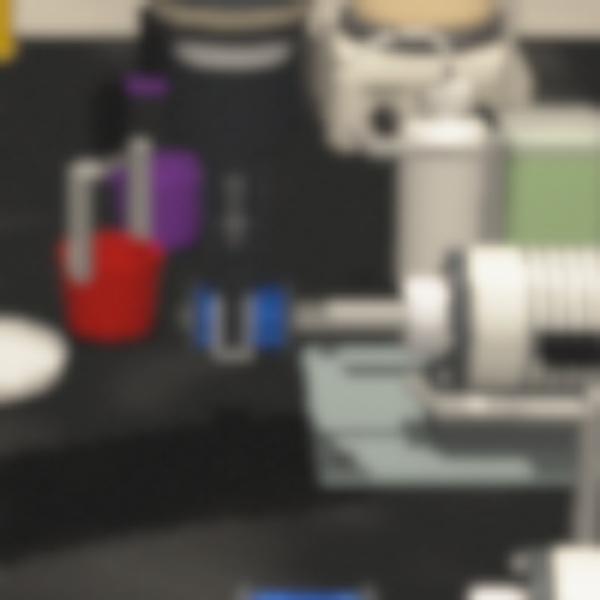

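```bash
python3 -m jog '[[[0,0,0],[0,0,0],0],[[0,0,0],[0,3,0],0],[[0,0,0],[0,6,0],0],[[0,0,0],[0,9,0],0],[[0,0,0],[0,12,0],0],[[0,0,0],[0,15,0],0],[[0,0,0],[0,18,0],0],[[0,0,0],[0,21,0],0],[[0,0,0],[0,23,0],0],[[0,0,0],[0,23,0],0]]' 40
```

```text
time: 9.25
tool_pos: [0.5356, 0.1588, 0.075]
orientation: [2.244, 2.198, 0.002]
contact_force: [1.5, 1.8, 8.6]
gripper_width: 0.0307
```

```bash
python3 -m jog '[[[0,0,0],[0,0,0],0],[[0,0,0],[0,1,0],0],[[0,0,0],[0,2,0],0],[[0,0,0],[0,3,0],0],[[0,0,0],[0,4,0],0],[[0,0,0],[0,5,0],0],[[0,0,0],[0,6,0],0],[[0,0,0],[0,7,0],0],[[0,0,0],[0,7,0],0],[[0,0,0],[0,7,0],0]]' 40
```

```text
time: 10.25
tool_pos: [0.5411, 0.1587, 0.0749]
orientation: [-2.243, -2.198, 0.001]
contact_force: [-10.3, 2.3, 18.6]
gripper_width: 0.0309
```

The pads travelled 24 mm between stops, so the left drive is the worn one. I'll push a little more to be sure it is home, then release and rise.

```bash
python3 -m jog '[[[0,0,0],[0,1,0],0],[[0,0,0],[0,2,0],0],[[0,0,0],[0,2,0],0],[[0,0,0],[0,2,0],0],[[0,0,0],[0,2,0],0],[[0,0,0],[0,1,0],0],[[0,0,0],[0,-1,0],0.7],[[0,0,0],[0,-1,0],1],[[0,0,0],[0,-1,0],1],[[0,0,0],[0,-1,0],1]]' 40
python3 -m jog '[[[0,0,0],[0,0,-15],1],[[0,0,0],[0,0,-40],1],[[0,0,0],[0,0,-70],1],[[0,0,0],[0,0,-100],1],[[0,0,0],[0,0,-130],1],[[0,0,0],[-20,0,-145],1],[[0,0,0],[-50,0,-145],1],[[0,0,0],[-90,0,-145],1],[[0,0,0],[-130,0,-145],1],[[0,0,0],[-170,0,-145],1]]'
python3 - <<'E'
from h import *
q,d2=get_image("side")
cv2.imwrite("pics/a3.png",cv2.resize(q[150:300,220:380],(640,600))[:,:,::-1])
# hub was found at y .1587 where .1555 was seen: same bias assumed small
rel([.535,-.2215,.22],86)
E
```

```text
time: 11.25
tool_pos: [0.541, 0.1583, 0.0741]
orientation: [-2.245, -2.198, 0.0]
contact_force: [-0.3, -1.2, -0.3]
gripper_width: 0.0849
time: 12.25
tool_pos: [0.5372, -0.013, 0.2193]
orientation: [2.244, 2.198, -0.0]
contact_force: [0.6, -0.1, -0.3]
gripper_width: 0.0851
t 12.3 pos [ 0.537  -0.018   0.2193] F [ 0.7 -6.3  0.7] w 0.0855
turn [0.   0.12 2.64] shift [-203.5    2.8   -0.3]
```

View pics/a3.png

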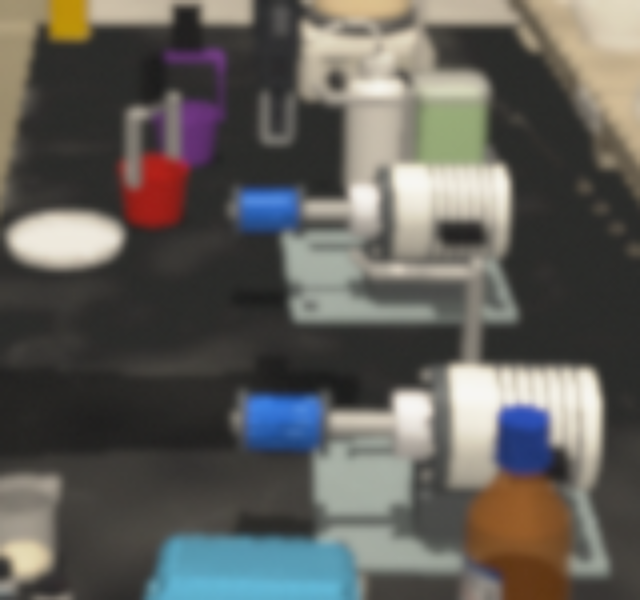

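```bash
python3 -m jog '[[[0,0,2.6],[-35,1,0],1],[[0,0,2.6],[-75,3,0],1],[[0,0,2.6],[-115,3,0],1],[[0,0,2.6],[-155,3,0],1],[[0,0,2.6],[-190,3,0],1],[[0,0,2.6],[-206,3,0],1],[[0,0,2.6],[-206,3,20],1],[[0,0,2.6],[-206,3,40],1],[[0,0,2.6],[-206,3,50],1],[[0,0,2.6],[-206,3,50],1]]'
python3 - <<'E'
from h import *
q,d2=get_image("side")
cv2.imwrite("pics/a4.png",cv2.resize(q[180:280,240:370],(780,600))[:,:,::-1])
rel([.535,-.2215,.074],86)
E
```

```text
time: 13.3
tool_pos: [0.5355, -0.2169, 0.1681]
orientation: [-2.292, -2.145, 0.002]
contact_force: [0.7, 0.2, 0.6]
gripper_width: 0.0856
t 13.35 pos [ 0.5359 -0.2171  0.1693] F [ 0.3 -0.2  0.6] w 0.0854
turn [-0.05 -0.02  0.22] shift [-4.5 -0.6 95.3]
```

View pics/a4.png

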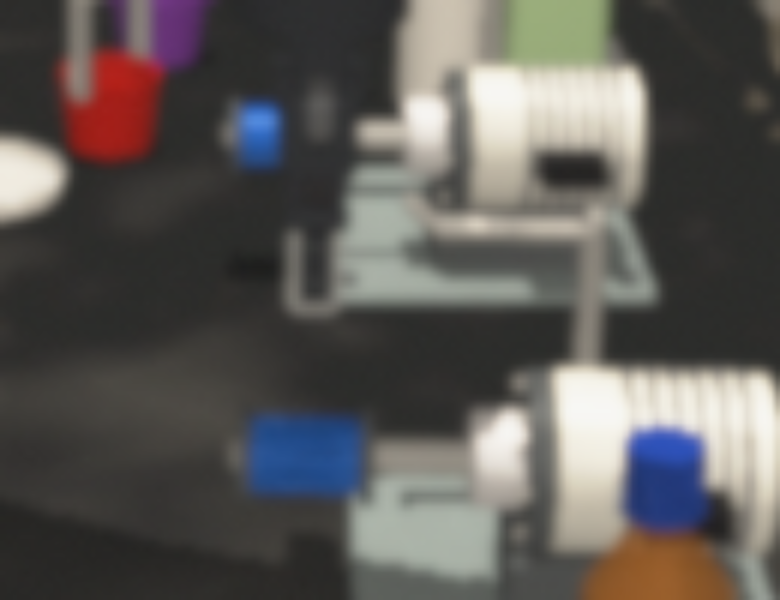

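The fingers are at column 313 and the right neck spans 250–362 (centre 306). That is centred within 2 mm, so I'll descend and grip.

```bash
python3 -m jog '[[[0,0,0],[-4,-1,25],1],[[0,0,0],[-4,-1,50],1],[[0,0,0],[-4,-1,75],1],[[0,0,0],[-4,-1,90],1],[[0,0,0],[-4,-1,95],1],[[0,0,0],[-4,-1,95],1],[[0,0,0],[-4,-1,95],0.6],[[0,0,0],[-4,-1,95],0],[[0,0,0],[-4,-1,95],0],[[0,0,0],[-4,-1,95],0]]' 40
python3 -m jog '[[[0,0,0],[0,0,0],0],[[0,0,0],[0,0,0],0],[[0,0,0],[0,0,0],0],[[0,0,0],[0,0,0],0],[[0,0,0],[0,0,0],0],[[0,0,0],[0,-1,0],0],[[0,0,0],[0,-2,0],0],[[0,0,0],[0,-3,0],0],[[0,0,0],[0,-3,0],0],[[0,0,0],[0,-3,0],0]]' 40
```

```text
time: 14.35
tool_pos: [0.5355, -0.224, 0.0756]
orientation: [2.291, 2.142, -0.005]
contact_force: [-1.0, -3.1, -1.6]
gripper_width: 0.0307
time: 15.35
tool_pos: [0.5326, -0.2237, 0.0755]
orientation: [2.292, 2.142, -0.003]
contact_force: [-0.9, -15.4, 5.3]
gripper_width: 0.0307
```

```bash
python3 -m jog '[[[0,0,0],[-2,0,-1],0],[[0,0,0],[-2,-1,-1],0],[[0,0,0],[-2,-2,-1],0],[[0,0,0],[-2,-3,-1],0],[[0,0,0],[-2,-4,-1],0],[[0,0,0],[-2,-5,-1],0],[[0,0,0],[-2,-6,-1],0],[[0,0,0],[-2,-7,-1],0],[[0,0,0],[-2,-7,-1],0],[[0,0,0],[-2,-7,-1],0]]' 40
```

```text
time: 16.35
tool_pos: [0.5284, -0.2235, 0.0762]
orientation: [2.289, 2.143, 0.006]
contact_force: [25.4, -6.7, -15.3]
gripper_width: 0.0306
```

```bash
python3 -m jog '[[[0,0,0],[0,-1,0],0],[[0,0,0],[0,-1,0],0],[[0,0,0],[0,1,0],0],[[0,0,0],[0,3,0],0],[[0,0,0],[0,5,0],0],[[0,0,0],[0,7,0],0],[[0,0,0],[0,9,0],0],[[0,0,0],[0,11,0],0],[[0,0,0],[0,11,0],0],[[0,0,0],[0,11,0],0]]' 40
python3 -m jog '[[[0,0,0],[0,1,0],0],[[0,0,0],[0,2,0],0],[[0,0,0],[0,3,0],0],[[0,0,0],[0,4,0],0],[[0,0,0],[0,5,0],0],[[0,0,0],[0,5,0],0],[[0,0,0],[0,5,0],0],[[0,0,0],[0,5,0],0],[[0,0,0],[0,5,0],0],[[0,0,0],[0,5,0],0]]' 40
```

```text
time: 17.35
tool_pos: [0.536, -0.224, 0.0761]
orientation: [2.293, 2.145, -0.0]
contact_force: [-2.3, -5.2, 8.5]
gripper_width: 0.0306
time: 18.35
tool_pos: [0.5362, -0.224, 0.0759]
orientation: [-2.292, -2.142, 0.009]
contact_force: [-38.8, -2.2, 35.6]
gripper_width: 0.0308
```

The right shaft travelled about 8 mm and is home, so the left is the worn drive. I'll release and refine the pail tab estimate.

```bash
python3 -m jog '[[[0,0,0],[0,-3,0],0],[[0,0,0],[0,-4,0],0],[[0,0,0],[0,-5,0],0.7],[[0,0,0],[0,-5,0],1],[[0,0,0],[0,-5,0],1],[[0,0,0],[0,-5,0],1],[[0,0,0],[0,-5,-20],1],[[0,0,0],[0,-5,-60],1],[[0,0,0],[0,-5,-100],1],[[0,0,0],[0,-5,-140],1]]' 40
python3 - <<'E'
from h import *
D=np.load("top0.npz");P=pts("top",D["d"])
m=np.zeros((420,560),bool);m[210:245,165:205]=True
for lo,hi in((.155,.175),(.1,.12)):
    k=m&(P[...,2]>lo)&(P[...,2]<hi)
    q=P[k][:,:2].astype(np.float32);(c,w,a)=cv2.minAreaRect(q);vx,vy,x,y=cv2.fitLine(q,cv2.DIST_L1,0,1e-3,1e-3).ravel()
    print(lo,len(q),np.round(c,4),np.round(w,4),a,q.mean(0),"line",np.degrees(np.arctan2(vy,vx)),x,y)
rim=m&(P[...,2]>.044)&(P[...,2]<.058)&(D["p"][...,0]>D["p"][...,1]*2)
print(cv2.minEnclosingCircle(P[rim][:,:2].astype(np.float32)))
for ang in(34.6,):
    rel([.446,.343,.27],145)
    rel([.446,.343,.143],145)
p,d=get_image("side");P=pts("side",d);np.savez("side1.npz",p=p,d=d)
cv2.imwrite("pics/a5.png",cv2.resize(p[160:220,235:315],(800,600),interpolation=cv2.INTER_CUBIC)[:,:,::-1])
print(proj("side",[.446,.343,.164]),proj("side",[.446,.343,.114]))
print("hub chk L,R home", ray("side",0,0,0)[:0])
E
```

```text
time: 19.35
tool_pos: [0.5354, -0.2233, 0.2168]
orientation: [-2.294, -2.146, 0.0]
contact_force: [1.4, -0.9, 0.5]
gripper_width: 0.0854
0.155 36 [0.449  0.3457] [0.0318 0.0097] 58.89665603637695 [0.44874987 0.34532163] line 57.09008 0.4485315 0.34487984
0.1 59 [0.4493 0.3454] [0.0728 0.0139] 57.15258026123047 [0.44384873 0.33876902] line 60.3211 0.45706055 0.36321422
((0.4487515687942505, 0.3479282855987549), 0.03313855826854706)
t 19.35 pos [ 0.5354 -0.2233  0.2168] F [ 1.4 -0.9  0.5] w 0.0854
turn [-1.00e-02 -2.00e-02 -5.88e+01] shift [ 559.1 -126.8  -53. ]
t 19.35 pos [ 0.5354 -0.2233  0.2168] F [ 1.4 -0.9  0.5] w 0.0854
turn [-1.00e-02 -2.00e-02 -5.88e+01] shift [ 559.1 -126.8   74. ]
[257.05773643 162.62637125] [257.12315587 175.47256388]
hub chk L,R home []
```

View pics/a5.png

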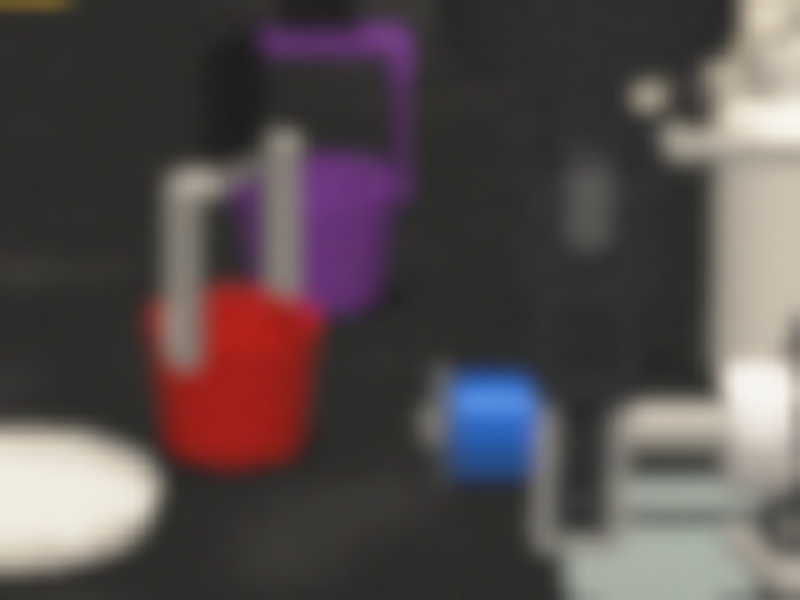

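```bash
python3 -m jog '[[[0,0,-5],[35,-8,-10],1],[[0,0,-11],[80,-18,-25],1],[[0,0,-17],[125,-28,-40],1],[[0,0,-23],[170,-38,-53],1],[[0,0,-29],[215,-48,-53],1],[[0,0,-35],[260,-58,-53],1],[[0,0,-41],[305,-68,-53],1],[[0,0,-47],[350,-78,-53],1],[[0,0,-53],[395,-88,-53],1],[[0,0,-58],[435,-98,-53],1]]' 40
python3 -c "
from h import *
rel([.449,.347,.27],147.3)"
```

```text
time: 20.4
tool_pos: [0.4661, 0.2192, 0.2683]
orientation: [0.959, 2.992, 0.0]
contact_force: [2.5, -0.2, 0.2]
gripper_width: 0.0857
t 20.4 pos [0.4661 0.2192 0.2683] F [ 2.5 -0.2  0.2] w 0.0857
turn [ 0.02 -0.   -2.83] shift [88.2 94.1 -1.7]
```

```bash
python3 -m jog '[[[0,0,-2.8],[22,24,0],1],[[0,0,-2.8],[48,51,0],1],[[0,0,-2.8],[72,77,0],1],[[0,0,-2.8],[84,90,0],1],[[0,0,-2.8],[87,93,0],1],[[0,0,-2.8],[87,93,0],1],[[0,0,-2.8],[87,93,20],1],[[0,0,-2.8],[87,93,50],1],[[0,0,-2.8],[87,93,60],1],[[0,0,-2.8],[87,93,60],1]]' 40
python3 - <<'E'
from h import *
rel([.449,.347,.143],147.3)
q,d2=get_image("side")
cv2.imwrite("pics/a6.png",cv2.resize(q[130:220,220:340],(800,600),interpolation=cv2.INTER_CUBIC)[:,:,::-1])
p,d2=get_image("top")
cv2.imwrite("pics/a7.png",cv2.resize(p[180:280,120:260],(784,560),interpolation=cv2.INTER_CUBIC)[:,:,::-1])
E
```

```text
time: 21.4
tool_pos: [0.4503, 0.3419, 0.2075]
orientation: [-0.894, -3.01, 0.003]
contact_force: [0.4, 0.8, 0.9]
gripper_width: 0.0853
t 21.4 pos [0.4503 0.3419 0.2075] F [0.4 0.8 0.9] w 0.0853
turn [-0.13 -0.04 -0.38] shift [ 3.9  3.7 64.5]
```

View pics/a6.png

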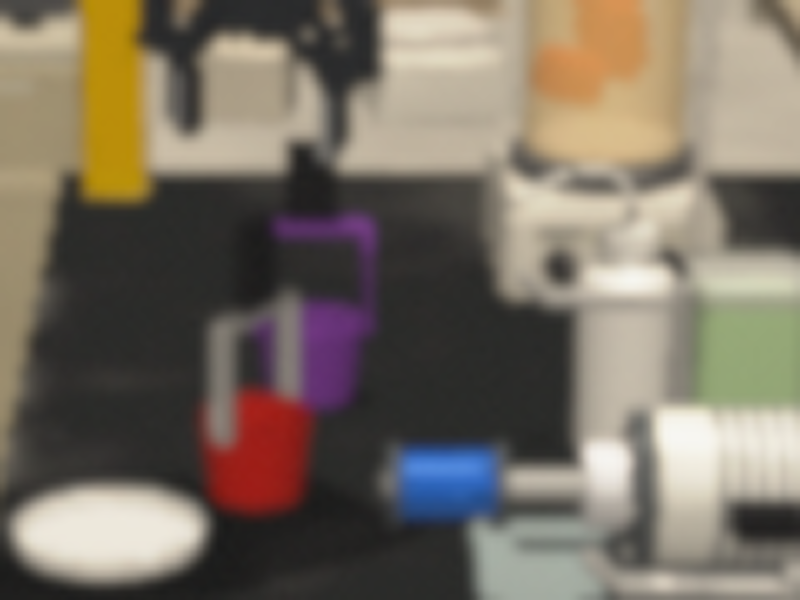

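View pics/a7.png

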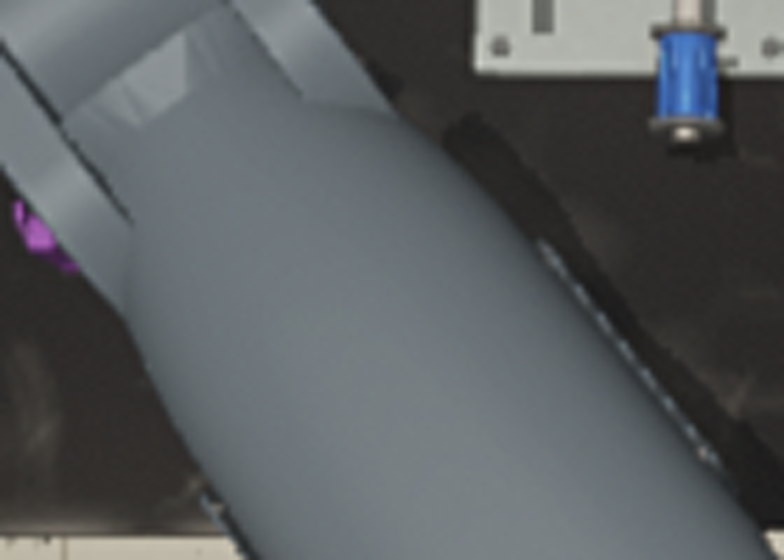

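The jaws straddle the red pail's black tab: the finger midpoint is column 261 in the side crop and the tab is at about 258. Descend and pinch.

```bash
python3 -m jog '[[[0,0,-0.4],[4,4,10],1],[[0,0,-0.4],[4,4,25],1],[[0,0,-0.4],[4,4,40],1],[[0,0,-0.4],[4,4,55],1],[[0,0,-0.4],[4,4,63],1],[[0,0,-0.4],[4,4,63],1],[[0,0,-0.4],[4,4,63],0.6],[[0,0,-0.4],[4,4,63],0.3],[[0,0,-0.4],[4,4,63],0],[[0,0,-0.4],[4,4,63],0]]' 50
python3 -m jog '[[[0,0,0],[0,0,0],0],[[0,0,0],[0,0,0],0],[[0,0,0],[0,0,0],0],[[0,0,0],[0,0,0],0],[[0,0,0],[0,0,0],0],[[0,0,0],[0,0,0],0],[[0,0,0],[0,0,0],0],[[0,0,0],[0,0,0],0],[[0,0,0],[0,0,0],0],[[0,0,0],[0,0,0],0]]' 60
python3 - <<'E'
from h import *
rel([.449,.347,.143],147.3)
q,d2=get_image("side")
cv2.imwrite("pics/a8.png",cv2.resize(q[130:220,220:340],(800,600),interpolation=cv2.INTER_CUBIC)[:,:,::-1])
E
```

```text
time: 22.5
tool_pos: [0.4497, 0.349, 0.1457]
orientation: [0.882, 3.015, 0.001]
contact_force: [-0.3, -0.3, -0.4]
gripper_width: 0.0283
time: 23.5
tool_pos: [0.4496, 0.3491, 0.1456]
orientation: [0.882, 3.015, 0.001]
contact_force: [0.5, 0.7, 6.0]
gripper_width: 0.0092
t 23.5 pos [0.4496 0.3491 0.1456] F [0.5 0.7 6. ] w 0.0092
turn [0.04 0.01 0.09] shift [-0.6 -2.1  2.6]
```

View pics/a8.png

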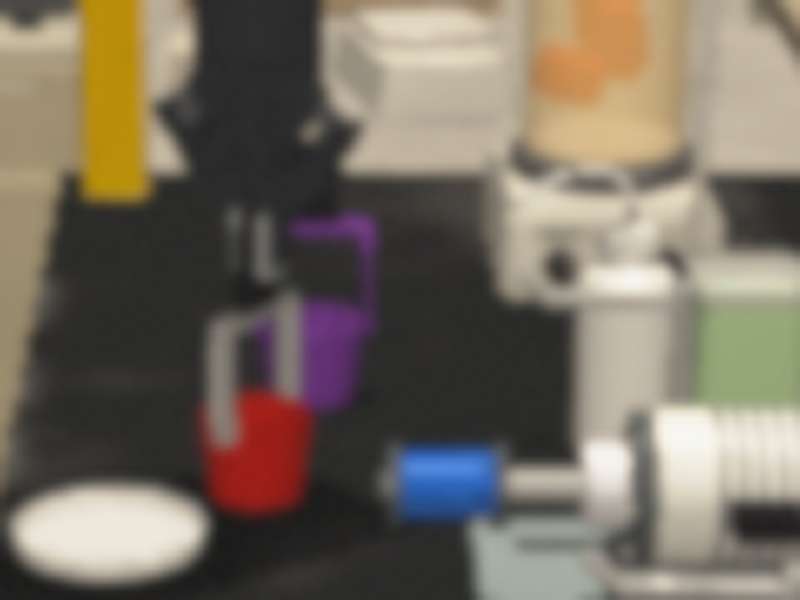

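```bash
python3 -m jog '[[[0,0,0],[0,0,-5],0],[[0,0,0],[0,0,-15],0],[[0,0,0],[0,0,-30],0],[[0,0,0],[0,0,-45],0],[[0,0,0],[0,0,-60],0],[[0,0,-4],[0,0,-70],0],[[0,0,-10],[0,0,-74],0],[[0,0,-16],[0,0,-74],0],[[0,0,-22],[0,0,-74],0],[[0,0,-26],[0,0,-74],0]]' 60
python3 -c "
from h import *
rel([.515,.257,.216],178.8)"
```

```text
time: 24.55
tool_pos: [0.4494, 0.3488, 0.2199]
orientation: [0.175, 3.137, -0.0]
contact_force: [-0.5, 1.2, -2.1]
gripper_width: 0.0093
t 24.55 pos [0.4494 0.3488 0.2199] F [-0.5  1.2 -2.1] w 0.0093
turn [-0.    0.   -5.17] shift [-75.4 -83.9   3.9]
```

```bash
python3 -m jog '[[[0,0,-2],[-4,-5,0],0],[[0,0,-4],[-14,-17,0],0],[[0,0,-5.2],[-26,-31,1],0],[[0,0,-5.2],[-38,-45,1],0],[[0,0,-5.2],[-50,-59,1],0],[[0,0,-5.2],[-60,-72,1],0],[[0,0,-5.2],[-68,-80,1],0],[[0,0,-5.2],[-70,-84,1],0],[[0,0,-5.2],[-70,-84,1],0],[[0,0,-5.2],[-70,-84,1],0]]' 60
python3 - <<'E'
from h import *
rel([.619,.257,.216],178.8)
q,d2=get_image("side")
cv2.imwrite("pics/b1.png",cv2.resize(q[130:250,230:390],(800,600),interpolation=cv2.INTER_CUBIC)[:,:,::-1])
p,d=get_image("top");P=pts("top",d)
cv2.imwrite("pics/b2.png",cv2.resize(p[130:250,140:300],(800,600),interpolation=cv2.INTER_CUBIC)[:,:,::-1])
E
```

```text
time: 25.55
tool_pos: [0.5091, 0.2577, 0.2183]
orientation: [-0.038, -3.141, -0.0]
contact_force: [0.1, 0.6, -2.3]
gripper_width: 0.0097
t 25.55 pos [0.5091 0.2577 0.2183] F [ 0.1  0.6 -2.3] w 0.0097
turn [ 0.01 -0.01 -0.19] shift [-109.9    1.9    2.3]
```

View pics/b1.png

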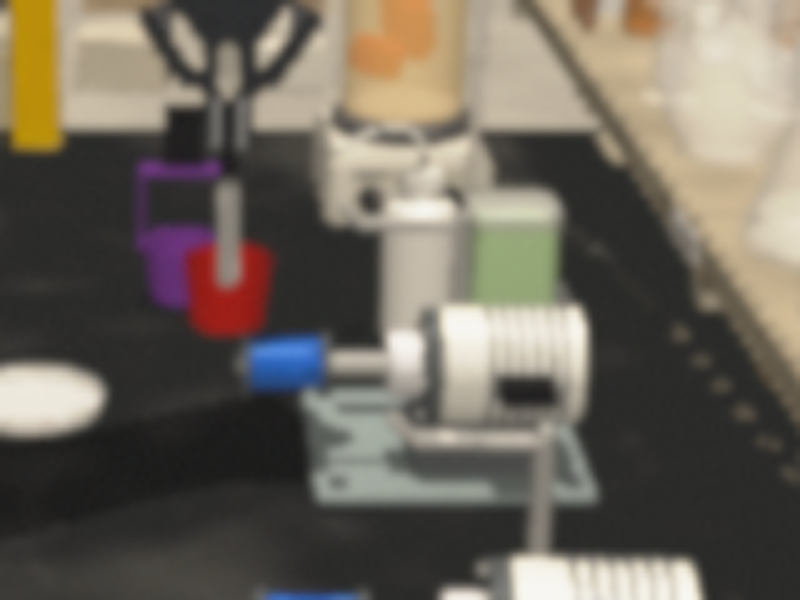

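View pics/b2.png

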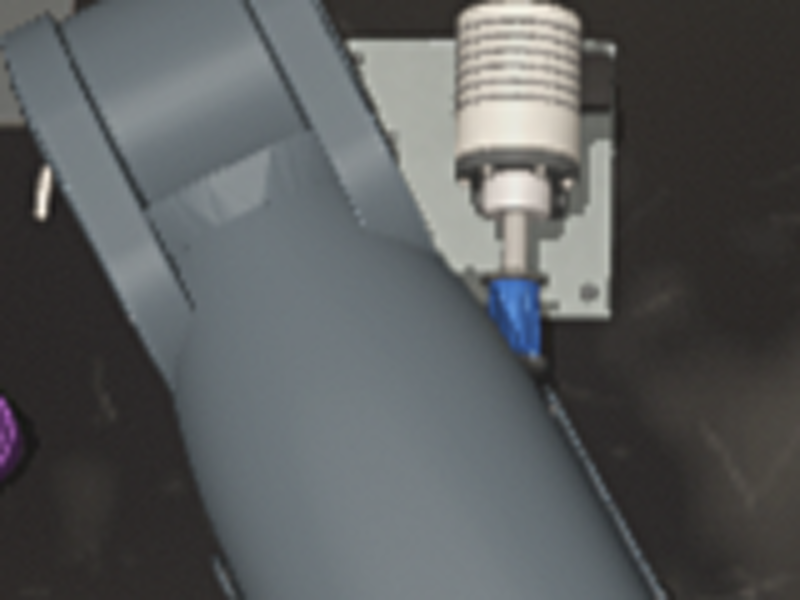

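```bash
python3 -m jog '[[[0,0,0],[-5,0,0],0],[[0,0,0],[-18,0,0],0],[[0,0,0],[-34,1,0],0],[[0,0,0],[-50,1,0],0],[[0,0,0],[-66,1,0],0],[[0,0,0],[-82,1,0],0],[[0,0,0],[-96,1,0],0],[[0,0,0],[-105,1,0],0],[[0,0,0],[-109,1,0],0],[[0,0,0],[-109,1,0],0]]' 60
python3 - <<'E'
from h import *
rel([.619,.257,.1886],178.8)
q,d2=get_image("side")
cv2.imwrite("pics/b3.png",cv2.resize(q[130:250,230:390],(800,600),interpolation=cv2.INTER_CUBIC)[:,:,::-1])
E
```

```text
time: 26.65
tool_pos: [0.6186, 0.2558, 0.2179]
orientation: [-0.039, -3.141, 0.0]
contact_force: [-0.2, 0.5, -2.5]
gripper_width: 0.0091
t 26.65 pos [0.6186 0.2558 0.2179] F [-0.2  0.5 -2.5] w 0.0091
turn [-0.01 -0.02 -0.21] shift [-0.4  1.2 29.3]
```

View pics/b3.png

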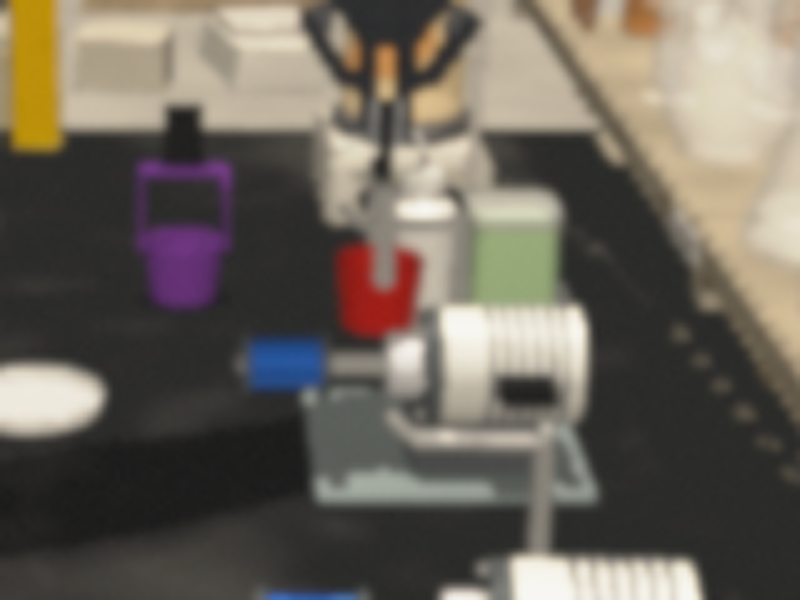

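Run:
```python
from h import *
for q in([.589,.257,.162],[.619,.257,.149],[.677,.257,.157],[.619,.257,.178]):
    u=proj("side",q);print(q,u,(u-[230,130])*5)
q,d2=get_image("side")
cv2.imwrite("pics/b4.png",cv2.resize(q[150:210,285:365],(800,600),interpolation=cv2.INTER_CUBIC)[:,:,::-1])
```

```text
[0.589, 0.257, 0.162] [297.40529102 170.19176893] [337.02645508 200.95884465]
[0.619, 0.257, 0.149] [305.69652131 173.67115856] [378.48260657 218.35579282]
[0.677, 0.257, 0.157] [321.98085007 171.51503674] [459.90425033 207.57518372]
[0.619, 0.257, 0.178] [305.9754892 165.8681862] [379.87744602 179.340931  ]
```

View pics/b4.png

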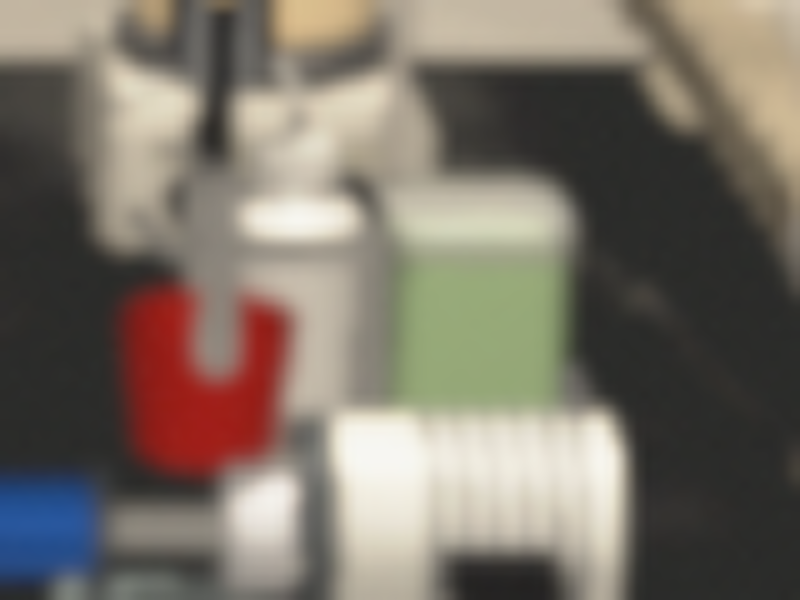

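The post is visible at (375,300) and the strap runs at about row 235, under the handle. I'll lower the pail onto the saddle.

```bash
python3 -m jog '[[[0,0,0],[0,1,3],0],[[0,0,0],[0,1,7],0],[[0,0,0],[0,1,11],0],[[0,0,0],[0,1,15],0],[[0,0,0],[0,1,19],0],[[0,0,0],[0,1,22],0],[[0,0,0],[0,1,25],0],[[0,0,0],[0,1,26],0],[[0,0,0],[0,1,26],0],[[0,0,0],[0,1,26],0]]' 60
```

```text
time: 27.75
tool_pos: [0.6184, 0.2567, 0.1924]
orientation: [0.039, 3.141, 0.0]
contact_force: [0.3, -0.5, -2.7]
gripper_width: 0.0091
```

```bash
python3 -m jog '[[[0,0,0],[0,0,1],0],[[0,0,0],[0,0,2],0],[[0,0,0],[0,0,3],0],[[0,0,0],[0,0,3],0],[[0,0,0],[0,0,3],0],[[0,0,0],[0,0,3],0],[[0,0,0],[0,0,3],0],[[0,0,0],[0,0,3],0],[[0,0,0],[0,0,3],0],[[0,0,0],[0,0,3],0]]' 60
python3 - <<'E'
from h import *
rel([.619,.257,.1886],178.8)
q,d2=get_image("side")
cv2.imwrite("pics/b5.png",cv2.resize(q[150:210,285:365],(800,600),interpolation=cv2.INTER_CUBIC)[:,:,::-1])
E
```

```text
time: 28.75
tool_pos: [0.6184, 0.2567, 0.1893]
orientation: [0.039, 3.141, 0.0]
contact_force: [-0.7, 0.3, -2.1]
gripper_width: 0.0096
t 28.75 pos [0.6184 0.2567 0.1893] F [-0.7  0.3 -2.1] w 0.0096
turn [ 0.    0.   -0.21] shift [-0.6  0.3  0.7]
```

View pics/b5.png

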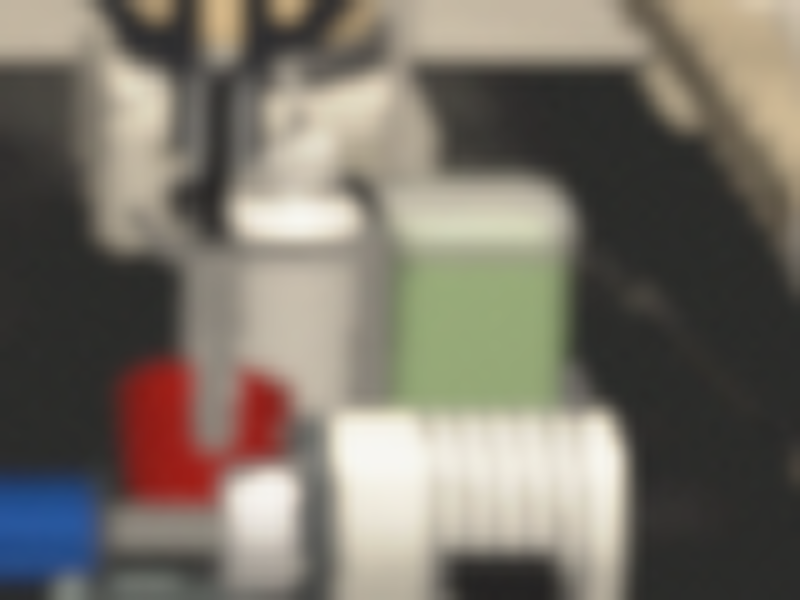

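Force is still −2.1 N, so the pail isn't resting yet. I'll lower it a little more.

```bash
python3 -m jog '[[[0,0,0],[0,0,1],0],[[0,0,0],[0,0,1],0],[[0,0,0],[0,0,2],0],[[0,0,0],[0,0,2],0],[[0,0,0],[0,0,2],0],[[0,0,0],[0,0,2],0],[[0,0,0],[0,0,2],0],[[0,0,0],[0,0,2],0],[[0,0,0],[0,0,2],0],[[0,0,0],[0,0,2],0]]' 60
```

```text
time: 29.8
tool_pos: [0.6186, 0.2568, 0.1886]
orientation: [0.039, 3.14, 0.001]
contact_force: [-2.8, -1.0, 13.1]
gripper_width: 0.0091
```

Contact: 13 N upward at TCP z 0.1886, which is the expected saddle height. Ease off, open slowly and rise.

```bash
python3 -m jog '[[[0,0,0],[0,0,-1],0],[[0,0,0],[0,0,-1],0],[[0,0,0],[0,0,-1],0],[[0,0,0],[0,0,-1],0.15],[[0,0,0],[0,0,-1],0.2],[[0,0,0],[0,0,-1],0.3],[[0,0,0],[0,0,-1],0.4],[[0,0,0],[0,0,-1],0.5],[[0,0,0],[0,0,-1],0.5],[[0,0,0],[0,0,-1],0.5]]' 20
python3 - <<'E'
from h import *
rel([.619,.257,.1886],178.8)
q,d2=get_image("side")
cv2.imwrite("pics/b6.png",cv2.resize(q[150:210,285:365],(800,600),interpolation=cv2.INTER_CUBIC)[:,:,::-1])
E
```

```text
time: 30.8
tool_pos: [0.6184, 0.2567, 0.1883]
orientation: [-0.039, -3.141, 0.0]
contact_force: [0.2, -0.7, 0.6]
gripper_width: 0.0426
t 30.8 pos [0.6184 0.2567 0.1883] F [ 0.2 -0.7  0.6] w 0.0426
turn [-0.   -0.   -0.21] shift [-0.6  0.3 -0.3]
```

View pics/b6.png

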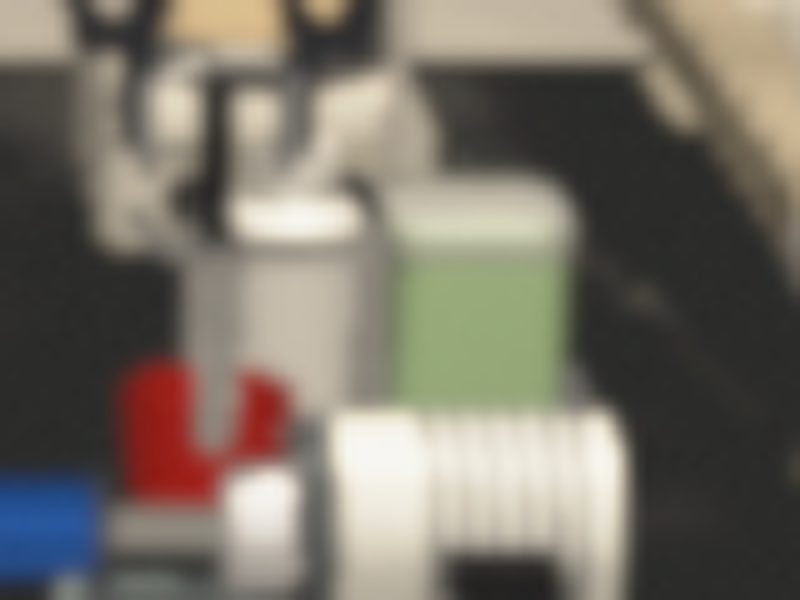

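The pail stays up and upright with the jaws open. Rise straight up, then retreat.

```bash
python3 -m jog '[[[0,0,0],[0,0,0],0.6],[[0,0,0],[0,0,-5],0.6],[[0,0,0],[0,0,-15],0.6],[[0,0,0],[0,0,-30],0.6],[[0,0,0],[0,0,-50],0.6],[[0,0,0],[0,0,-75],0.6],[[0,0,0],[0,0,-100],0.6],[[0,0,0],[10,0,-115],0.6],[[0,0,0],[40,0,-120],0.6],[[0,0,0],[80,0,-120],0.6]]' 20
python3 -m jog '[[[0,0,0],[40,20,0],0.6],[[0,0,0],[80,50,0],0.6],[[0,0,0],[100,90,0],0.6],[[0,0,0],[120,130,0],0.6],[[0,0,0],[140,170,0],0.6],[[0,0,0],[150,210,0],0.6],[[0,0,0],[150,250,0],0.6],[[0,0,0],[150,290,0],0.6],[[0,0,0],[150,330,0],0.6],[[0,0,0],[150,340,0],0.6]]' 20
python3 -m jog '[[[0,0,0],[0,20,0],0.6],[[0,0,0],[0,40,0],0.6],[[0,0,0],[0,50,0],0.6],[[0,0,0],[0,50,0],0.6],[[0,0,0],[0,50,0],0.6],[[0,0,0],[0,50,0],0.6],[[0,0,0],[0,50,0],0.6],[[0,0,0],[0,50,0],0.6],[[0,0,0],[0,50,0],0.6],[[0,0,0],[0,50,0],0.6]]' 20
python3 - <<'E'
from h import *
q,d2=get_image("side");p,d=get_image("top")
cv2.imwrite("pics/e1.png",cv2.resize(q[145:305,215:415],(750,600),interpolation=cv2.INTER_CUBIC)[:,:,::-1])
cv2.imwrite("pics/e2.png",cv2.resize(p[120:275,110:320],(800,590),interpolation=cv2.INTER_CUBIC)[:,:,::-1])
E
```

```text
time: 31.85
tool_pos: [0.5381, 0.2587, 0.3085]
orientation: [0.04, 3.14, 0.001]
contact_force: [-0.1, 0.6, 0.2]
gripper_width: 0.0508
time: 32.85
tool_pos: [0.3968, 0.5955, 0.3097]
orientation: [-0.037, -3.141, -0.0]
contact_force: [-0.1, 0.8, 1.2]
gripper_width: 0.0511
time: 33.85
tool_pos: [0.3693, 0.596, 0.3222]
orientation: [-0.039, -3.124, 0.043]
contact_force: [0.6, 0.4, 0.3]
gripper_width: 0.0512
```

View pics/e1.png

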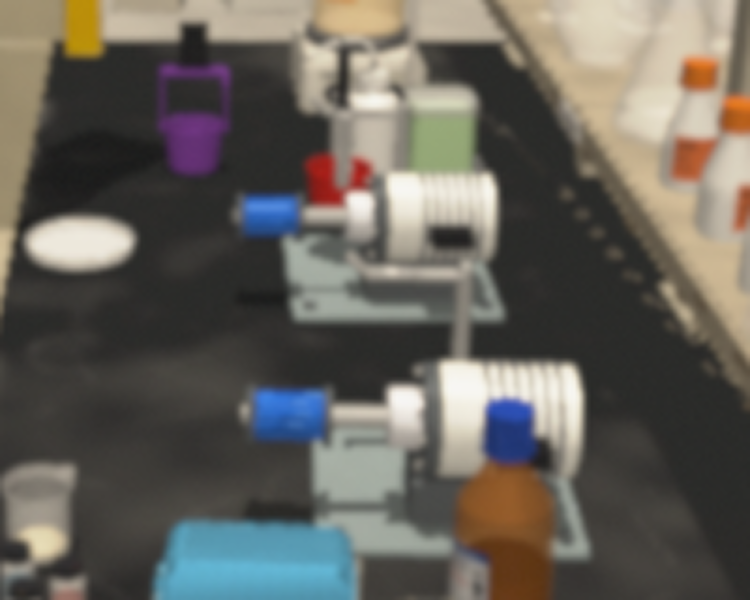

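View pics/e2.png

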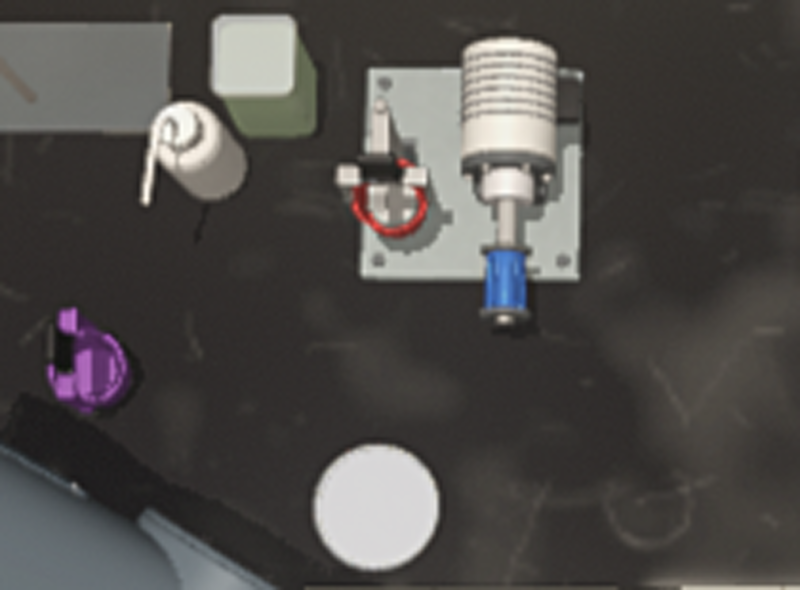

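The pail hangs upright on the left drive's hook (top crop ~(385,180)), with the bystanders unmoved. One numeric check before handing in.

Run:
```python
from h import *
def blue(img,r):
    h=cv2.cvtColor(img,cv2.COLOR_RGB2HSV);m=(h[...,0]>100)&(h[...,0]<125)&(h[...,1]>120);z=np.zeros_like(m);z[r[0]:r[1],r[2]:r[3]]=m[r[0]:r[1],r[2]:r[3]];v,u=np.nonzero(z);return np.round([u.mean(),v.mean()],2),len(u)
q,_=get_image("side");p,d=get_image("top");P=pts("top",d)
for im,n in((p,"now"),(np.load("top0.npz")["p"],"start")):
    for nm,x0 in(("L",225),("R",350)):
        c,k=blue(im,(180,212,x0,x0+30));print(n,nm,c,k,ray("top",*c,.094).round(4))
m=np.zeros((420,560),bool);m[150:185,190:230]=True
k=m&(P[...,2]>.195)&(P[...,2]<.22);print("tab",P[k].mean(0).round(4),k.sum())
print(get_state()["contact_force"],get_state()["time"]); print(np.abs(get_state()["joint_vel"]).max())
```

```text
now L [242.23 192.87] 145 [0.5461 0.1571 0.094 ]
now R [362.5 194.5] 140 [ 0.5372 -0.2216  0.094 ]
start L [242.1  195.47] 152 [0.5377 0.1576 0.094 ]
start R [362.56 195.61] 142 [ 0.5337 -0.2217  0.094 ]
tab [0.6183 0.2522 0.2052] 38
[0.73784182 0.62640028 0.11357824] 34.05
0.001011992831498572
```

```bash
python3 -c "
from rig import *
print(get_state()['time']);print(finish_job())"
```

```text
34.05
the job is handed in; nothing more can be done
None
```

I tested both shafts, left first, then hung the red pail on the left drive's hook and handed the job in at 34 s. `finish_job()` gives no verdict, so the result rests on my own checks.

- **Left shaft:** it travelled 24.3 mm between stops, so the left drive is the worn one. I felt about 35 N at the outer stop and 10 N at the inner stop, pushed a little further, then released it.
- **Right shaft:** it travelled 7.8 mm between stops, with about 25 N at the outer stop and 39 N at the inner stop.
- **Pail:** the last pictures show it hanging upright. Its tab was at (0.618, 0.252, 0.205), against my estimate of the saddle at about (0.619, 0.257). That is about 5 mm to the side, well inside the tolerance.
- **Bystanders and arm:** the petri dish, wash bottle, amber bottle and beaker looked unmoved in the pictures, as did the purple look-alike; I did not measure them. The arm was clear and still, with no contact force.

**Disagreements:**
- By camera, the hubs ended about 8 mm (left) and 3.5 mm (right) closer to home than at the start. By feel the figures were about 6 mm and 1 mm. I put the gap down to coarse pixels and went by the felt stops.
- The left hub was gripped 3 mm to the left of where I had measured it. I corrected the arm position before pulling.

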